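Turn the pantry dehumidifier's knurled dial to the green mark and start it

ROBOT

A 6-joint arm with a two-finger parallel gripper is mounted at the origin on the work surface. World frame = base frame: x ahead of the robot, y to its left, z up, the work surface at z = 0. Lengths are in m, angles in rad, forces in N, time in s.
With the tool pointing down it reaches from about 0.3 to 0.775 m from the base axis. Payload 14.6 kg.
Tool frame: the origin (TCP) lies on the centre line of the jaws, within the pads' length; the fingertips stand 19 mm ahead of it and the grasp point (between the pads) is the TCP; y points along the fingers, x is the direction in which the jaws open and shut, and the axes are right-handed (so a half turn about y gives the same grasp; the last joint's range is limited). The gripper opens to 94 mm and grips with 3 to 60 N. Pads are 16 mm wide; open, the fingers measure 119 mm over their backs; the gripper's body (75 mm by 177 mm) begins 78 mm behind the grasp point.
Start: joints at [1.234, 0.3, 1.521, -0, 1.321, -0.067], TCP at [0.147, 0.53, 0.224] pointing down, gripper open.
Joint ranges: [-3.03, 3.03], [-0.79, 2.21], [0.23, 2.52], [-1.04, 4.18], [0, 3.07], [-2.55, 2.55]. Speed limits (rad/s): [2.22, 2.22, 2.57, 3.14, 3.14, 3.14].

INTERFACE

Orientations are given as [roll, pitch, yaw] about the fixed x, y, z axes, in that order (R = Rz(yaw) Ry(pitch) Rx(roll)).
In Python, from station import ctrl, optics gives the robot as it stands.
- The arm moves only by the tool jog_arm, never from a script. Its argument "targets" is a list of rows, each a list of 3 entries, a list of its own where there are three numbers: the finger opening in cm, from 0 to 9.4, then the shift along the tool's x, y, z in cm, then the turn about the tool's y in rad. A call has 1 to 10 rows; each row is the pose to reach, as a shift and turn from the pose commanded when the call began, along the tool's axes at that moment; what a row does not reach only later rows make up. A row lasts 1/10 s, in which the tool goes at most 50 mm and 8.59 degrees, less where a joint would pass 70% of its speed; a pose out of reach is approached as far as the arm can. A call with a gripper value outside its range is refused whole. The fingers move at their own pace and stop on an object; "grip_force" is the grip in N (left out, the last holds). Time passes only in rows, so rows that repeat a pose let the fingers close. It gives the time, the measured TCP pose, the force and the opening at its end, in the units of the state.
- ctrl.get_obs(): the state, without advancing time (a new reading comes with each control period).
- optics.camera(name): name is "scene" or "top"; returns a dict with "img" (400x640x3 uint8, red, green, blue), "range_z" (400x640 float32, m along the optical axis (not along the pixel's ray), 0 where there is no reading), "camera_matrix" (3x3 intrinsics, pixels), "k1" (the pictures are not rectified: a ray, as slopes to the right and down, at radius r is drawn at 1 + k1 r^2 times it, then the intrinsics apply), "world_to_cam" (4x4, takes a point from world to camera coordinates). Camera axes: x right, y up, looking along -z (the intrinsics and any distortion apply to the point x, -y, -z); pixel columns grow to the right and rows downward; lengths in m; the calibration is good to about 2 mm. A picture is of the moment at which its call begins.
- ctrl.hand_in(): hands the job in, once; it reports no verdict.
The state is a dict: "time_s": time; "qpos": joint angles; "joint_vel": joint speeds; "tau": joint torques, N m; "ee_pos": TCP position; "eef_rot": TCP orientation; "force": force on the tool from outside, world axes, zero at the start; "moment": the same for the moment, N m; "grip_width": finger opening in m.
Only numpy, scipy, OpenCV 4.12 (cv2) and the standard library are available. Lean on these libraries where they do the work, as an engineer would, in place of code of your own. Each camera call takes 0.05 s, during which the arm holds its last target. There are 200 camera calls.

TASK

With a fingertip, turn the knurled dial on top of the pantry dehumidifier clockwise (seen from above), by friction, until it has clicked into the setting where its white pointer faces the green dot, and take the finger off. Then push the blue start button fully down with a fingertip and let it spring back. Press the button only when the dial is on the green dot, do not lift or shove the dehumidifier, and leave the can, salt mill, clasp jar and pie tin where they stand.

Things in the scene. Friction and masses are not known exactly. Their poses are not given: they have to be found in the camera images.
- unit: White dehumidifier, 190 (x) x 250 (y) x 105 mm high, 2.4 kg, standing loose on four rubber feet on the shelf. Origin at the centre of its underside, x pointing to its back (away from the robot), y to its left, z up. Dial and button are both on its flat top, the dial towards +y.
- dial (a joint): Angle of the dial in rad; grows as the dial turns clockwise seen from above. Click settings (detents) at -1.047, -0.524, 0, 0.524 and 1.047 (every 30 degrees), stops at -1.25 and 1.25. 0 is the wanted setting, pointer at the green dot. Starts in the setting at -0.524 or at -1.047 (one or two clicks before the dot). About 0.06 N m (about 1.7 N at a 35 mm radius) takes it out of a click; past half-way it snaps into the next, and let go between two it snaps into the nearer.
- dial_top (a point): Centre of the flat top face of the dial, on its vertical turning axis, 133 mm above the shelf. The dial is a black disc, 96 mm in diameter, its underside 2 mm above the unit's top and its top face 28 mm above the unit's top, with a knurled rim, a flush aluminium disc in the middle and a white pointer line on the top. It turns with the dial.
- dial_pointer (a point): Outer end of the white pointer line on the dial's top face, 47 mm from the axis; moves with the dial.
- green_mark (a point): Centre of the green dot (16 mm across) on the unit's top, 58 mm from the dial's axis on its front side (-x of the unit).
- start (a joint): Travel of the blue start button in m: 0 released, 0.006 fully down; it takes 5 N to push fully down and springs back.
- start_top (a point): Centre of the top face of the blue round start button, 30 mm in diameter, in a grey collar of 46 mm diameter and 12 mm height on the unit's top; the released button's top is 22 mm above the unit's top (127 mm above the shelf) and 120 mm from the dial's axis; pushed straight down. Moves with the button.
- can: Closed tomato can, red label, 74 mm diameter, 102 mm high, loose; origin at the centre of its underside, z up.
- salt_mill: Clear acrylic salt mill with steel ends and a black press button on top, 52 mm diameter, 142 mm high, loose; origin at the centre of its underside, z up.
- bail_jar: Glass jar with a clasped lid, about 86 mm diameter (100 mm over the clasp wire), 124 mm high, loose; origin at the centre of its underside, z up.
- pie_tin: Aluminium pie tin, 216 mm across the rim, 32 mm high, loose; origin at the centre of its underside, z up.
There are look-alikes about, which are no part of the job. Leave any purple look-alike of the can alone. Of the things that look like the pie_tin, take the one that is farthest to the robot's left at the start.

How it is judged:
By the outcome, as a careful person would: the job done as asked, in the order asked, and still so for the second after the job is handed in, with the robot touching nothing.
It also fails if it takes over 45 s, if anything falls off the work surface, if the arm or the gripper's body presses on something with over 40 N, if the wrist force passes 120 N, or if a joint passes its speed limit or range.

## Working session

There is one attempt and no reset: what is moved stays moved. The work goes in short steps, Python scripts to look and compute and a tool call to move; the robot and the scene stay as the last step left them, time stands still between calls to the robot, and variables do not carry over. Pictures are saved under pics/ and viewed, about 8 in all and at most 12, crops included, and the job is handed in when it is done.

Besides the shell and the picture viewer there is one more tool, called after "Emit:" by a JSON object that holds its "name" and its "arguments". jog_arm: Moves the arm, as the interface text tells. Its arguments: {"type":"object","properties":{"targets":{"type":"array","items":{"type":"array"}},"grip_force":{"type":"number"}},"required":["targets"]}

```bash
mkdir -p pics; cat > h.py <<'E'
import numpy as np, cv2
from station import ctrl, optics
def cast(c,u,v,z):
    K=np.array(c["camera_matrix"]);T=np.array(c["world_to_cam"]);k=c["k1"]
    d=np.array([(u-K[0,2])/K[0,0],(v-K[1,2])/K[1,1]]);s=d.copy()
    for _ in range(20): s=d/(1+k*(s@s))
    R=T[:3,:3];o=-R.T@T[:3,3];r=R.T@np.array([s[0],-s[1],-1]);
    return o+r*(z-o[2])/r[2]
def shot(n,f):
    c=optics.camera(n);cv2.imwrite(f"pics/{f}.png",c["img"][...,::-1]);return c
def blobs(c,lo,hi,z,amin=20):
    m=cv2.inRange(cv2.cvtColor(c["img"],cv2.COLOR_RGB2HSV),lo,hi)
    n,_,st,ce=cv2.connectedComponentsWithStats(m)
    return [(ce[i].round(1),st[i,4],cast(c,*ce[i],z).round(4)) for i in range(1,n) if st[i,4]>=amin]
E
python3 - <<'E'
from h import *
for n in("scene","top"):
    c=shot(n,n+"0");print(n,"blue",blobs(c,(100,120,60),(128,255,255),.127));print("green",blobs(c,(45,100,50),(85,255,255),.105,8))
print(ctrl.get_obs())
E
```

```text
scene blue [(array([265.8, 233.1]), np.int32(122), array([ 0.5367, -0.0365,  0.127 ]))]
green [(array([290.7, 189.3]), np.int32(9), array([0.5143, 0.0986, 0.105 ]))]
top blue [(array([385.1, 239.5]), np.int32(129), array([ 0.5361, -0.0358,  0.127 ]))]
green [(array([326.5, 245.5]), np.int32(32), array([0.5195, 0.0953, 0.105 ]))]
{'time_s': 0.1, 'qpos': array([ 1.23442684e+00,  3.00395579e-01,  1.52151820e+00,  1.94352989e-05,
        1.32071426e+00, -6.66165518e-02]), 'joint_vel': array([ 0.00018284, -0.0006594 , -0.00070595, -0.00070326,  0.0001204 ,
       -0.00044767]), 'tau': array([ 1.40771510e-03, -5.32645404e+01, -3.53288305e+01,  7.09301163e-02,
        2.34858587e-02,  1.17158865e-05]), 'ee_pos': array([0.14650577, 0.52990071, 0.22395435]), 'eef_rot': array([-1.57070862e+00,  1.03182908e-03,  1.30103862e+00]), 'force': array([ 0.19596823,  0.21466918, -0.49709002]), 'moment': array([ 0.01501374, -0.01442299, -0.00548656]), 'grip_width': 0.09420390315798981}
```

View pics/scene0.png

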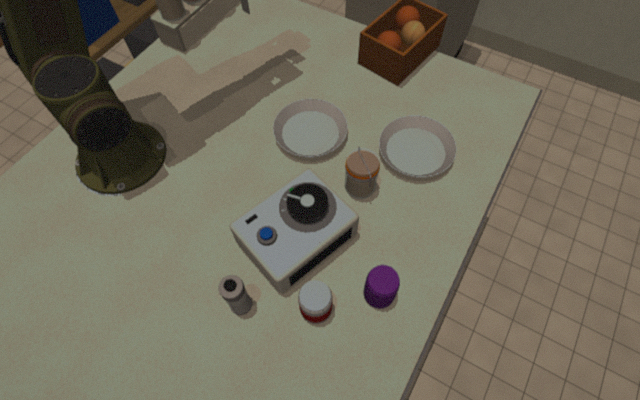

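View pics/top0.png

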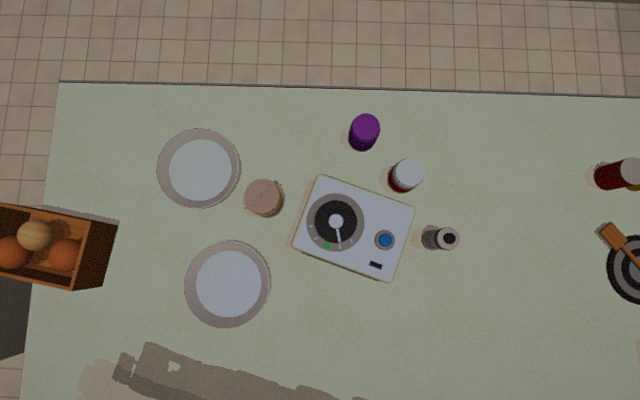

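The top view shows the unit at (355,228), dial hub at (336,222), pointer end near (340,243), green dot (326.5,245.5) and blue button (385,239.5). The pointer sits a click or two counter-clockwise of the dot. Only one unit is visible. The can (405,175), mill (442,239), jar (263,198) and tins (200,168) and (227,284) are all just kept clear of. I'll check this in one enlarged crop.

```bash
cat >> h.py <<'E'
def dial(c):
    im=c["img"]; g=cv2.cvtColor(im,cv2.COLOR_RGB2GRAY)
    B=blobs(c,(100,120,60),(128,255,255),.127)
    G=max(blobs(c,(45,100,50),(85,255,255),.105,8),key=lambda b:b[1])
    return B,G
E
python3 - <<'E'
from h import *
c=optics.camera("top")
im=c["img"][165:290,275:475,::-1]
cv2.imwrite("pics/crop1.png",cv2.resize(im,None,fx=4,fy=4,interpolation=cv2.INTER_CUBIC))
# hub/pointer: bright pixels enclosed in dial
hsv=cv2.cvtColor(c["img"],cv2.COLOR_RGB2HSV)
blk=(hsv[...,2]<60).astype(np.uint8)
n,l,st,ce=cv2.connectedComponentsWithStats(blk)
i=l[222,336-14]; print("black comp",st[i],ce[i])
cn=cv2.findContours((l==i).astype(np.uint8),cv2.RETR_EXTERNAL,cv2.CHAIN_APPROX_NONE)[0][0]
e=cv2.fitEllipse(cn);print(e,cast(c,*e[0],.133))
m=((hsv[...,2]>110)&(cv2.drawContours(np.zeros_like(blk),[cv2.convexHull(cn)],-1,1,-1)>0)).astype(np.uint8)
n,l,st,ce=cv2.connectedComponentsWithStats(m)
for k in range(1,n): print(st[k],ce[k])
for v in [(336,222),(340,243)]: print(cast(c,*v,.133))
# unit outline
w=cv2.inRange(hsv,(0,0,125),(180,40,255));n,l,st,ce=cv2.connectedComponentsWithStats(w);k=l[260,350];print(st[k])
cn=cv2.findContours((l==k).astype(np.uint8),cv2.RETR_EXTERNAL,cv2.CHAIN_APPROX_NONE)[0][0]
for p in cv2.boxPoints(cv2.minAreaRect(cn)): print(p,cast(c,*p,.105).round(3))
E
```

```text
black comp [ 315  200   42   43 1169] [335.22754491 220.64071856]
((335.2750549316406, 220.77645874023438), (39.05326461791992, 40.78965759277344), 78.96471405029297) [0.57475083 0.07756641 0.133     ]
[329 214  14  28 199] [335.96984925 223.44221106]
[0.57204402 0.07587888 0.133     ]
[0.52543039 0.06596042 0.133     ]
[    19     83    621    317 158496]
[19. 83.] [0.897 0.868 0.105]
[639.  83.] [ 0.942 -0.676  0.105]
[639. 399.] [ 0.197 -0.609  0.105]
[ 19. 399.] [0.162 0.767 0.105]
```

View pics/crop1.png

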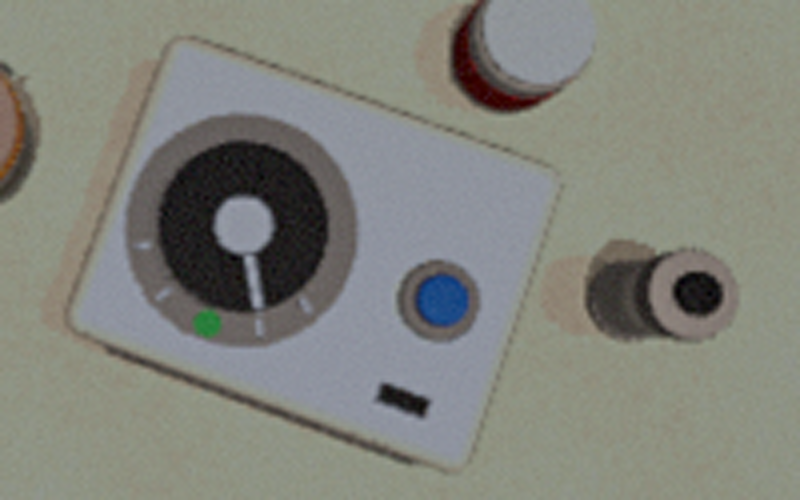

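The crop confirms it: the pointer is on the tick one before the green dot, so the dial is at −0.524 and needs one click clockwise. I'll close the fingers and go above the near side of the dial.

Emit:
{"name": "jog_arm", "arguments": {"targets": [[0,[-33.4,0,-49.8],0],[0,[-33.4,0,-49.8],0],[0,[-33.4,0,-49.8],0],[0,[-33.4,0,-49.8],0],[0,[-33.4,0,-49.8],0],[0,[-33.4,0,-49.8],0],[0,[-33.4,0,-49.8],0],[0,[-33.4,0,-49.8],0],[0,[-33.4,0,-49.8],0],[0,[-33.4,0,-49.8],0]], "grip_force": 20}}

```text
time_s: 1.15
ee_pos: [0.4735, 0.1491, 0.2245]
eef_rot: [-1.571, -0.0, 1.301]
force: [0.5, 0.8, 0.2]
grip_width: 0.0173
```

Emit:
{"name": "jog_arm", "arguments": {"targets": [[0,[0,0,0],0],[0,[0,0,0],0],[0,[0,0,0],0]]}}

```text
time_s: 1.45
ee_pos: [0.472, 0.1517, 0.2244]
eef_rot: [-1.57, -0.0, 1.302]
force: [0.3, -0.1, -0.3]
grip_width: 0.0006
```

Emit:
{"name": "jog_arm", "arguments": {"targets": [[0,[-2.8,0,-4.2],0],[0,[-5.7,2,-8.4],0],[0,[-5.7,5,-8.4],0],[0,[-5.7,6,-8.4],0],[0,[-5.7,6,-8.4],0],[0,[-5.7,6,-8.4],0]]}}

```text
time_s: 2.05
ee_pos: [0.5382, 0.075, 0.1658]
eef_rot: [-1.572, -0.001, 1.303]
force: [0.1, 0.1, 0.2]
grip_width: 0.0007
```

```bash
python3 - <<'E'
from h import *
c=shot("top","t1")
cv2.imwrite("pics/crop2.png",cv2.resize(c["img"][165:290,275:475,::-1],None,fx=4,fy=4,interpolation=cv2.INTER_CUBIC))
o=ctrl.get_obs();print(o["ee_pos"],o["eef_rot"],o["force"])
E
```

```text
[0.53845786 0.07483791 0.16610708] [-1.57273285e+00 -7.40781582e-04  1.30265554e+00] [-0.02710665 -0.22347118  0.69654415]
```

View pics/crop2.png

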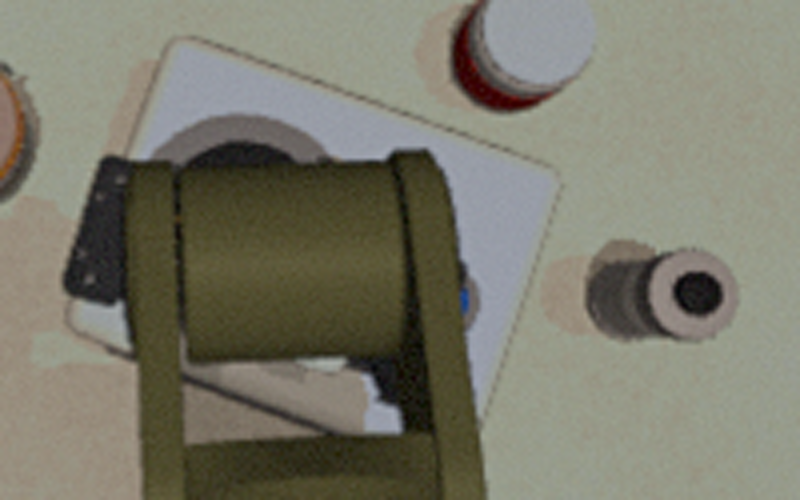

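The wrist hides the dial, with only its upper edge in view near (240,150) in the crop, so I'll work from measured pose and force. Next is a gentle descent.

Emit:
{"name": "jog_arm", "arguments": {"targets": [[0,[0,0.8,0],0],[0,[0,1.2,0],0],[0,[0,1.4,0],0],[0,[0,1.4,0],0]]}}

```text
time_s: 2.5
ee_pos: [0.5384, 0.074, 0.152]
eef_rot: [-1.572, -0.001, 1.301]
force: [-8.3, -0.4, 15.6]
grip_width: 0.0004
```

Emit:
{"name": "jog_arm", "arguments": {"targets": [[0,[0,-0.03,0],0],[0,[0.3,-0.03,0.09],0.087],[0,[0.59,-0.03,0.15],0.175],[0,[0.89,-0.03,0.19],0.262],[0,[1.19,-0.03,0.2],0.349],[0,[1.5,-0.03,0.18],0.436],[0,[1.8,-0.03,0.14],0.524],[0,[1.92,-0.03,0.12],0.56],[0,[1.92,-0.03,0.12],0.56]]}}

```text
time_s: 3.4
ee_pos: [0.5429, 0.0927, 0.1521]
eef_rot: [-1.572, -0.002, 0.74]
force: [-2.2, -0.5, 11.4]
grip_width: 0.0002
```

Emit:
{"name": "jog_arm", "arguments": {"targets": [[0,[0,-2,0],0],[0,[0,-5,0],0],[0,[0,-6,0],0],[0,[-3.5,-6,3.2],0],[0,[-7,-6,6.4],0],[0,[-11,-6,10],0],[0,[-11,-6,10],0],[0,[-11,-6,10],0],[0,[-11,-6,10],0]]}}

```text
time_s: 4.3
ee_pos: [0.3946, 0.0921, 0.2108]
eef_rot: [-1.571, -0.001, 0.741]
force: [1.0, -0.5, -0.8]
grip_width: 0.0004
```

```bash
python3 - <<'E'
from h import *
c=shot("top","t2")
cv2.imwrite("pics/crop3.png",cv2.resize(c["img"][165:290,275:475,::-1],None,fx=4,fy=4,interpolation=cv2.INTER_CUBIC))
print("blue",blobs(c,(100,120,60),(128,255,255),.127));print("green",blobs(c,(45,100,50),(85,255,255),.105,8))
o=ctrl.get_obs();print(o["ee_pos"],o["eef_rot"],o["force"])
E
```

```text
blue [(array([385.1, 239.5]), np.int32(130), array([ 0.5361, -0.0357,  0.127 ]))]
green [(array([326.5, 245.5]), np.int32(32), array([0.5195, 0.0953, 0.105 ]))]
[0.39463536 0.09201727 0.21060282] [-1.57083395e+00  2.09378414e-06  7.40807784e-01] [-0.24498405 -0.72683798  1.03813272]
```

View pics/crop3.png

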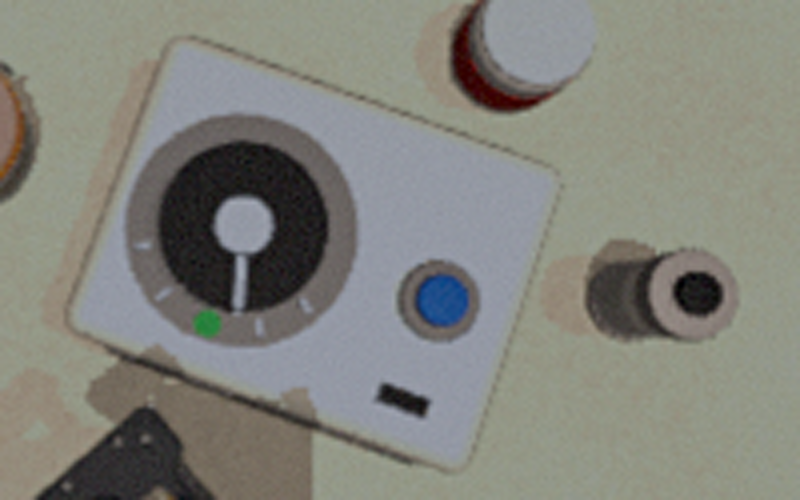

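The pointer (crop (239,310)) moved only about 13°, and it sits between the tick (260,327) and the dot (208,323), so the dial isn't clicked in. I'll measure its angle numerically and check whether it's still moving.

```bash
cat >> h.py <<'E'
def ptr(c,C=None):
    g=cv2.cvtColor(c["img"],cv2.COLOR_RGB2GRAY).astype(np.float32)
    m=np.zeros(g.shape,np.uint8);cv2.circle(m,(335,221),19,1,-1)
    m&=(g>75).astype(np.uint8)
    hub=cv2.morphologyEx(m,cv2.MORPH_OPEN,cv2.getStructuringElement(cv2.MORPH_ELLIPSE,(9,9)))
    ys,xs=np.nonzero(hub);H=np.array([xs.mean(),ys.mean()])
    ys,xs=np.nonzero(m);p=np.c_[xs,ys];r=np.hypot(*(p-H).T);p=p[(r>10)]
    P=np.average(p,axis=0,weights=g[p[:,1],p[:,0]]-50)
    hw=cast(c,*H,.133);pw=cast(c,*P,.133)
    Gs=max(blobs(c,(45,100,50),(85,255,255),.105,8),key=lambda b:b[1])[2]
    a=lambda v:np.degrees(np.arctan2(v[1],v[0]))
    return H.round(1),P.round(1),hw.round(4),"dial deg", round(float((a(Gs-hw)-a(pw-hw)+180)%360-180),1)
E
python3 - <<'E'
from h import *
class D: pass
for i in range(3): print(ptr(optics.camera("top")))
im=cv2.imread("pics/top0.png")[...,::-1].copy();c=optics.camera("top");c["img"]=im;print("initial",ptr(c))
E
```

```text
(array([335.5, 220.8]), array([334.7, 235.2]), array([0.5746, 0.0771, 0.133 ]), 'dial deg', -16.2)
(array([335.6, 220.8]), array([334.7, 235.2]), array([0.5746, 0.0768, 0.133 ]), 'dial deg', -15.9)
(array([335.5, 220.8]), array([334.7, 235.2]), array([0.5746, 0.0771, 0.133 ]), 'dial deg', -16.2)
initial (array([335.4, 220.8]), array([338., 235.]), array([0.5747, 0.0772, 0.133 ]), 'dial deg', -29.6)
```

Emit:
{"name": "jog_arm", "arguments": {"targets": [[0,[4,0,-3.3],0],[0,[8,0,-6.6],0],[0,[11.7,0,-9.7],0],[0,[11.7,2,-9.7],0],[0,[11.7,4.5,-9.7],0],[0,[11.7,5.2,-9.7],0],[0,[11.7,5.2,-9.7],0],[0,[11.7,5.2,-9.7],0]]}}

```text
time_s: 5.35
ee_pos: [0.5459, 0.0995, 0.1599]
eef_rot: [-1.572, -0.001, 0.741]
force: [0.4, 0.0, -0.3]
grip_width: 0.0004
```

Emit:
{"name": "jog_arm", "arguments": {"targets": [[0,[0,0.4,0],0],[0,[0,0.7,0],0],[0,[0,0.8,0],0],[0,[0,0.8,0],0]]}}

```text
time_s: 5.75
ee_pos: [0.5459, 0.0996, 0.1521]
eef_rot: [-1.572, -0.002, 0.741]
force: [-2.1, 0.6, 10.1]
grip_width: -0.0
```

Emit:
{"name": "jog_arm", "arguments": {"targets": [[0,[0,0.06,0],0],[0,[0,0.06,0],0],[0,[0.32,0.06,0.04],0.087],[0,[0.64,0.06,0.05],0.175],[0,[0.95,0.06,0.03],0.262],[0,[1.27,0.06,-0.01],0.349],[0,[1.27,0.06,-0.01],0.349]]}}

```text
time_s: 6.45
ee_pos: [0.5557, 0.1084, 0.152]
eef_rot: [-1.571, -0.003, 0.389]
force: [-3.5, 1.3, 14.8]
grip_width: 0.0004
```

Emit:
{"name": "jog_arm", "arguments": {"targets": [[0,[0,-2,0],0],[0,[0,-5,0],0],[0,[0,-6,0],0],[0,[-4,-6,1.7],0],[0,[-8,-6,3.3],0],[0,[-12,-6,5],0],[0,[-14,-6,5.7],0],[0,[-14,-6,5.7],0],[0,[-14,-6,5.7],0]]}}

```text
time_s: 7.35
ee_pos: [0.4041, 0.1072, 0.2103]
eef_rot: [-1.571, -0.001, 0.392]
force: [0.1, 0.0, -0.5]
grip_width: 0.0006
```

```bash
python3 - <<'E'
from h import *
c=shot("top","t3");print(ptr(c))
cv2.imwrite("pics/crop4.png",cv2.resize(c["img"][165:290,275:475,::-1],None,fx=4,fy=4,interpolation=cv2.INTER_CUBIC))
print("blue",blobs(c,(100,120,60),(128,255,255),.127));print("green",blobs(c,(45,100,50),(85,255,255),.105,8))
o=ctrl.get_obs();print(o["ee_pos"],o["eef_rot"])
E
```

```text
(array([335.7, 220.8]), array([329.9, 234.5]), array([0.5748, 0.0767, 0.133 ]), 'dial deg', 2.5)
blue [(array([385.2, 239.5]), np.int32(128), array([ 0.5362, -0.0359,  0.127 ]))]
green [(array([326.2, 245.6]), np.int32(35), array([0.5193, 0.0959, 0.105 ]))]
[0.40439302 0.10713373 0.21014678] [-1.57095349e+00 -5.06228800e-04  3.91927894e-01]
```

View pics/crop4.png

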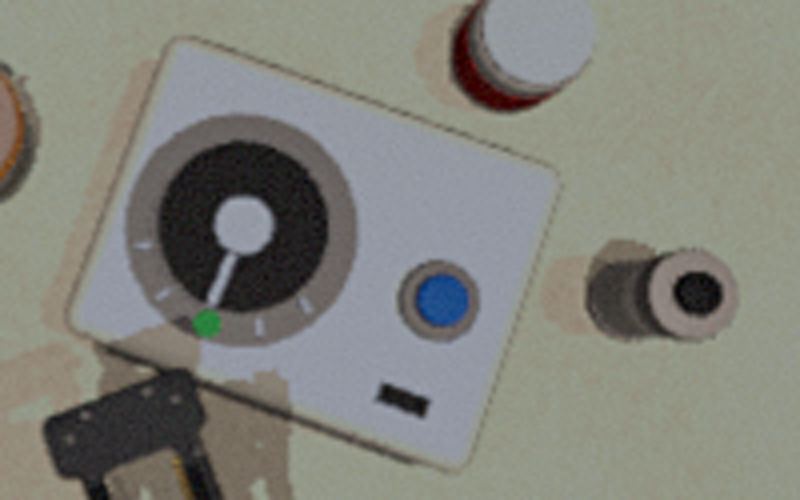

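The pointer now faces the green dot (crop (212,303) to (207,323)). It measures +2.5°, with the same measure giving −29.6° at the initial −30° setting. The unit hasn't moved. Next is the button.

Emit:
{"name": "jog_arm", "arguments": {"targets": [[0,[1.6,0,-4.5],0],[0,[3.2,0,-9],0],[0,[4.8,0,-13.5],0],[0,[6.7,0,-18.2],0],[0,[6.7,2,-18.2],0],[0,[6.7,4.5,-18.2],0],[0,[6.7,5.5,-18.2],0],[0,[6.7,5.5,-18.2],0],[0,[6.7,5.5,-18.2],0]]}}

```text
time_s: 8.3
ee_pos: [0.5357, -0.0354, 0.1558]
eef_rot: [-1.571, -0.001, 0.392]
force: [-0.5, -0.2, -0.4]
grip_width: 0.0004
```

Contact is expected at a TCP height of 0.146, and fully down at 0.140.

Emit:
{"name": "jog_arm", "arguments": {"targets": [[0,[0,0.6,0],0],[0,[0,1.0,0],0],[0,[0,1.3,0],0],[0,[0,1.5,0],0],[0,[0,1.6,0],0],[0,[0,1.6,0],0]]}}

```text
time_s: 8.9
ee_pos: [0.5356, -0.0354, 0.1401]
eef_rot: [-1.571, -0.001, 0.392]
force: [-2.2, 1.7, 10.9]
grip_width: 0.0004
```

Emit:
{"name": "jog_arm", "arguments": {"targets": [[0,[0,0.05,0],0],[0,[0,0.05,0],0]]}}

```text
time_s: 9.1
ee_pos: [0.5356, -0.0354, 0.1401]
eef_rot: [-1.572, -0.002, 0.392]
force: [-4.5, 1.2, 14.1]
grip_width: 0.0005
```

Emit:
{"name": "jog_arm", "arguments": {"targets": [[0,[0,-1,0],0],[0,[0,-4,0],0],[0,[0,-7,0],0],[0,[-4.5,-7,1.9],0],[0,[-9,-7,3.8],0],[0,[-14,-7,5.8],0],[0,[-14,-7,5.8],0],[0,[-14,-7,5.8],0],[0,[-14,-7,5.8],0]]}}

```text
time_s: 10.0
ee_pos: [0.3846, -0.0355, 0.209]
eef_rot: [-1.571, -0.001, 0.392]
force: [1.0, -1.1, 0.3]
grip_width: 0.0005
```

```bash
python3 - <<'E'
from h import *
c=shot("top","t4");print(ptr(c));print(ptr(optics.camera("top")))
print("blue",blobs(c,(100,120,60),(128,255,255),.127));print("green",blobs(c,(45,100,50),(85,255,255),.105,8))
cv2.imwrite("pics/crop5.png",cv2.resize(c["img"][120:300,150:470,::-1],None,fx=2.5,fy=2.5,interpolation=cv2.INTER_CUBIC))
E
```

```text
(array([335.7, 220.8]), array([329.9, 234.4]), array([0.5748, 0.0767, 0.133 ]), 'dial deg', 3.1)
(array([335.7, 220.8]), array([329.9, 234.5]), array([0.5748, 0.0767, 0.133 ]), 'dial deg', 3.1)
blue [(array([385.1, 239.5]), np.int32(130), array([ 0.5361, -0.0357,  0.127 ]))]
green [(array([326.5, 245.5]), np.int32(32), array([0.5195, 0.0953, 0.105 ]))]
```

View pics/crop5.png

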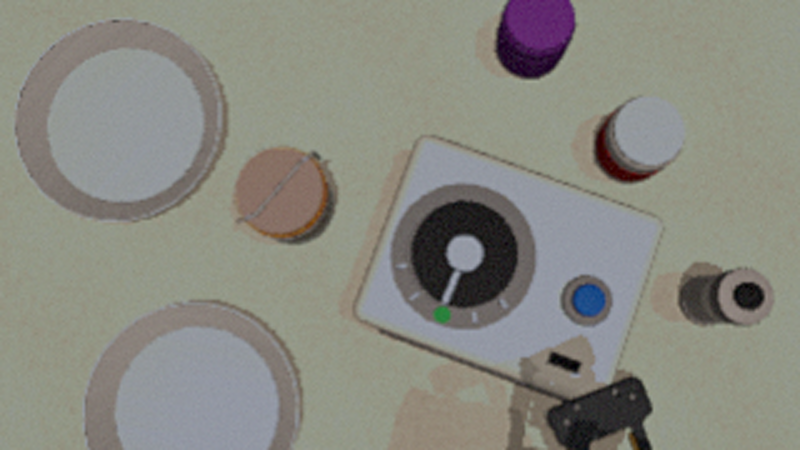

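```bash
python3 -c "
from station import ctrl
print(ctrl.hand_in())"
```

```text
the job is handed in; nothing more can be done
None
```

The dial is on the green dot, the start button was pressed once after that, and the job is handed in at about 10 s on the robot's clock.

- **Dial:** It started one click before the dot. The first turn slipped and left it stuck at about −16°, between two settings. A second turn with more pressure brought it round.
- **Dial angle, last check:** The camera gives +2.5° to +3.1° from the dot, against −29.6° for the starting setting at −30°. This is a few degrees past zero, either measuring error or friction. I took it as clicked in and did not correct it further.
- **Button:** It went down the full 6 mm (measured by fingertip height), with 11–14 N on the finger against the 5 N needed. I then took the finger away. In the last picture it looks the same as before I pressed it, but I did not measure its height separately.
- **Everything else:** The green dot and button are at the same pixels as at the start, so the unit did not move. By eye, the can, salt mill, jar and both pie tins have not moved. The arm is clear of everything.

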